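# Tap the locking wedge home in the hallway letter stand

### The job

The little oak letter stand on the ledge has lost its grip because one of its two wedges is out. Take the loose dark wedge from its holder, set it in the stand's empty slot with its sloping face away from the end board so that it stands up by itself, then tap it down with the wooden mallet, not by hand, until it stops with its shoulders resting on the stand. Then stand the mallet upright on the marble, let go, and leave everything else on the ledge where it was, the vase included.

Things in the scene. Friction and masses are not known exactly. Their poses are not given: they have to be found in the camera images.
- wedge: Loose dark-wood wedge, 50 g, hanging upright in the holder by its shoulders, head up. Origin: centre of the head's underside (shoulder plane); z up along the wedge. Head: 40 mm (x) by 18 mm (y) by 32 mm tall (z 0 to +32); blade below it. Pinch the head across x, from above.
- wedge_tip (a point): Middle of the blade's tip, 56 mm below the wedge's origin. The blade is 22 mm wide (x); its +y face is flat and upright at y = +9 mm from the wedge's origin; its -y face slopes 1 in 5, from y = -9 mm at the shoulders to +2.2 mm at the tip (18 mm thick at the top, 6.8 mm at the tip). The tip enters the slot midway between board and outer wall with the wedge's origin about 7 mm to -y of the slot point.
- holder: Fixed light-wood block, 40 mm (x) by 60 mm (y) by 60 mm tall, with an upright pocket 27 by 22 mm in which the wedge's blade hangs, its shoulders on the block's top; lift it 58 mm to clear. Origin: centre of the underside; x and y as the wedge's at the start.
- stand: Fixed oak letter stand. Origin: on the ledge under the empty slot's mouth; z up. A beam 48 mm wide (x), 62 mm tall runs from y = -26 to +226 mm through two end boards 120 mm wide, 16 mm thick, 76 mm tall; flat letters between them reach 76 mm. The empty slot, open upwards, is in the beam's end at -y; at the +y end a like wedge is already home.
- slot (a point): Mouth of the empty slot, 62 mm up, axes as the stand's: the home wedge has its origin here and its axes parallel (upright +y face on the end board, sloping -y face on the slot's outer wall). 27 mm wide (x). The outer wall slopes 1 in 5, from y = -9 mm at the mouth to +2.2 mm near the ledge. Put in loosely, the wedge stops by itself 12 to 20 mm high and 2.5 to 4 mm to -y.
- stand_board (a joint): Slide of the end board beside the empty slot (m), growing to +y. Its upright face, the slot's +y side, is at y = +5 mm at value 0; it starts at 0 to 0.001. Driving the wedge down shoves it about 4 mm to +y against steady friction (no spring back), taking about 6 to 15 N down on the wedge (more if fast); it stops dead when its shoulders meet the beam; its head then stands 32 mm over the beam.
- mallet: Small turned wooden mallet, about 200 g, standing upright on its head, handle up. Origin: centre of the head's flat round underside, 42 mm across, which is the striking face; z up. Head 46 mm across, 48 mm tall; handle round, 24 mm across, from z = 52 to 128 mm (its top). Hold it by the handle and strike straight down.
- vase: Small green glass vase, 64 mm across, 110 mm tall, standing; origin at the centre of its foot. Leave alone.
- bowl: Blue glazed key bowl, 130 mm across, 50 mm tall; origin under its centre. Leave alone.
- opener: Steel bottle opener lying flat, about 130 mm long, 6 mm thick; origin near its middle, underside. Leave alone.
- case: Black plastic sunglasses case, 65 by 160 by 45 mm; origin under its centre. Leave alone.
- notebook: Red notebook lying flat, 110 by 150 by 14 mm; origin under its centre. Leave alone.
Things that resemble listed ones, but are neither listed nor needed, are in the scene too. There is more than one size of the wedge; the job needs the smallest.

How it is judged:
On the way, in this order (a step that is already met when the one before it is completed fails the run):
1. the wedge stands by itself in the stand's slot, let go, its head still 6 to 26 mm above the beam (x of wedge in the frame of slot between -0.005 and 0.005 m and angle between wedge's own z axis and vertical below 0.15 rad and y of wedge in the frame of slot between -0.009 and 0.009 m and z of wedge in the frame of slot between 0.006 and 0.026 m and contact force between each of the fingers, mallet and wedge below 0.1 N and linear speed of wedge below 0.02 m/s), for 0.2 s.
2. the mallet strikes the wedge while it is still proud (x of wedge in the frame of slot between -0.005 and 0.005 m and angle between wedge's own z axis and vertical below 0.15 rad and z of wedge in the frame of slot above 0.004 m and contact force between mallet and wedge above 2 N).
3. the wedge is home: its shoulders are on the beam (x of wedge in the frame of slot between -0.005 and 0.005 m and angle between wedge's own z axis and vertical below 0.15 rad and z of wedge in the frame of slot below 0.0025 m), for 0.1 s.
At the end, for the whole second after the job is handed in: The wedge is in the slot with its shoulders within 2.5 mm of the beam's top, within 5 mm across and 4 mm along the beam of the home position, upright within 0.15 rad and turned within 0.2 rad of the slot; the mallet stands upright (within 0.1 rad) on the ledge; wedge and mallet are at rest (all of step 3 and y of wedge in the frame of slot between -0.004 and 0.004 m and angle between the y axis of wedge and the y axis of slot, either way round below 0.2 rad and linear speed of each of wedge, mallet below 0.02 m/s and angle between mallet's own z axis and vertical below 0.1 rad and height (world z) of mallet between -0.005 and 0.005 m); the robot touches nothing.
It fails at once if the wedge is pushed in by hand: the gripper or arm touches it once its head is less than 4 mm above the beam in the slot (z of wedge in the frame of slot below 0.004 m and horizontal distance between wedge and slot below 0.012 m and contact force between any of the fingers, the arm and wedge above 0.5 N).
It fails at once if the vase is tipped (angle between vase's own z axis and vertical above 0.35 rad).
It fails at once if the vase, bowl, opener, sunglasses case or notebook is moved by more than 30 mm (distance of any of vase, bowl, opener, case, notebook from where it was at the start of the episode above 0.03 m).
It also fails if it takes over 64 s, if anything falls off the work surface, if the arm or the gripper's body presses on something with over 40 N, if the wrist force passes 120 N, or if a joint passes its speed limit or range.

### The arm

A 7-joint arm with a two-finger parallel gripper is mounted at the origin on the work surface. World frame = base frame: x ahead of the robot, y to its left, z up, the work surface at z = 0. Lengths are in m, angles in rad, forces in N, time in s.
With the tool pointing down it reaches from about 0.425 to 0.875 m from the base axis. Payload 4.7 kg.
Tool frame: the origin (TCP) lies midway between the tips of the shut fingers; the grasp point (between the pads) lies 19 mm behind it; z points along the fingers, y is the direction in which the jaws open and shut (so a half turn about z gives the same grasp; the last joint's range is limited). The gripper opens to 87 mm and grips with 3 to 60 N. Pads are 19 mm wide; open, the fingers measure 117 mm over their backs; the gripper's body (75 mm by 190 mm) begins 51 mm behind the grasp point.
Start: joints at [-1.288, 0.321, -0.07, 1.45, 0.023, 1.371, -0.057], TCP at [0.173, 0.627, 0.223] pointing down, gripper open.
Joint ranges: [-2.86, 2.86], [-0.3, 2.09], [-1.38, 1.24], [0.06, 2.45], [-1.56, 4.7], [0.09, 2.05], [-2.69, 2.69]. Speed limits (rad/s): [2.57, 2.57, 3.14, 3.14, 3.14, 3.14, 3.14].

### API

Orientations are given as a unit quaternion [x, y, z, w].
In Python, from plant import * gives the robot as it stands.
- The arm moves only by the tool servo_tool, never from a script. Its argument "increments" is a list of rows, each an object with "turn": the turn, a rotation vector about the world's x, y, z in rad, a list of three; "offset": the shift along the world's x, y, z in mm, a list of three; "grip": the closure, from -1 (fully open) to 1 (shut). In form: [{"turn": [ax, ay, az], "offset": [x, y, z], "grip": grip}, ...]. A call has 1 to 12 rows; each row shifts and turns the commanded pose from where the row before left it; what a row does not reach is not made up. A row lasts 1/10 s, in which the tool goes at most 50 mm and 8.59 degrees, less where a joint would pass 70% of its speed; a pose out of reach is approached as far as the arm can. A call with a gripper value outside its range is refused whole. The fingers move at their own pace and stop on an object; "grip_force" is the grip in N (left out, the last holds). Time passes only in rows, so rows that do not move let the fingers close. It gives the time, the measured TCP pose, the force and the opening at its end, in the units of the state.
- state(): the state, without advancing time (a new reading comes with each control period).
- snapshot(name): name is "scene" or "top" or "wrist"; returns the picture (480x640x3 uint8, red, green, blue); there is no depth.
- camera_model(name): a dict with "mtx" (3x3 intrinsics, pixels), "distortion" ([k1, k2, p1, p2, k3] as OpenCV has them; the pictures are not rectified), "rvec" (rotation vector, rad) and "tvec" (3), from world to camera coordinates, as OpenCV has them. Camera axes: x right, y down, z forward; pixel columns grow to the right and rows downward; lengths in m; the calibration is good to about 2 mm. A picture is of the moment at which its call begins: read the wrist's pose just before it. camera_model takes no time and is no camera call; for the wrist camera it gives the pose at the moment of the call.
- job_done(): hands the job in, once; it reports no verdict.
The state is a dict: "time_s": time; "joints": joint angles; "qd": joint speeds; "joint_efforts": joint torques, N m; "tool_pos": TCP position; "tool_rot": TCP orientation; "wrist_force": force on the tool from outside, world axes, zero at the start; "ft_torque": the same for the moment, N m; "gripper_width": opening from 0.0 (shut) to 1.0 (fully open).
Only numpy, scipy, OpenCV 4.12 (cv2) and the standard library are available. Lean on these libraries where they do the work, as an engineer would, in place of code of your own. Each camera call takes 0.05 s, during which the arm holds its last target. There are 200 camera calls.

## Working session

There is one attempt and no reset: what is moved stays moved. The work goes in short steps, Python scripts to look and compute and a tool call to move; the robot and the scene stay as the last step left them, time stands still between calls to the robot, and variables do not carry over. Pictures are saved under pics/ and viewed, about 8 in all and at most 12, crops included, and the job is handed in when it is done.

Besides the shell and the picture viewer there is one more tool, called as a command line: name --argument value ..., lists and objects as JSON in quotes. servo_tool: Moves the arm, as the interface text tells. Its arguments: {"type":"object","properties":{"increments":{"type":"array"},"grip_force":{"type":"number"}},"required":["increments"]}

```bash
ls; mkdir -p pics
python3 - <<'E'
from plant import *
import cv2,json
for n in ("scene","top"):
    cv2.imwrite(f"pics/{n}0.png",snapshot(n)[:,:,::-1])
    m=camera_model(n);print(n,m)
s=state();print(s['time_s'],s['tool_pos'],s['tool_rot'],s['gripper_width'])
E
```

```text
pics
scene {'mtx': array([[466.56421255,   0.        , 322.37541648],
       [  0.        , 466.56421255, 248.42664043],
       [  0.        ,   0.        ,   1.        ]]), 'distortion': array([-0.01966906,  0.        ,  0.        ,  0.        ,  0.        ]), 'rvec': array([ 2.31057956,  0.80536876, -0.2808034 ]), 'tvec': array([-0.45830339, -0.18481576,  1.39014984])}
top {'mtx': array([[589.21305635,   0.        , 322.614729  ],
       [  0.        , 589.21305635, 240.0612698 ],
       [  0.        ,   0.        ,   1.        ]]), 'distortion': array([-0.12821183,  0.        ,  0.        ,  0.        ,  0.        ]), 'rvec': array([ 2.16627672, -2.12874414,  0.14486552]), 'tvec': array([0.03000639, 0.58645479, 1.79233527])}
0.1 [0.17255611 0.6261606  0.22155544] [ 1.33986105e-01  9.90982827e-01 -8.70179681e-04 -5.57697101e-05] 0.9995637145821739
```

View pics/top0.png

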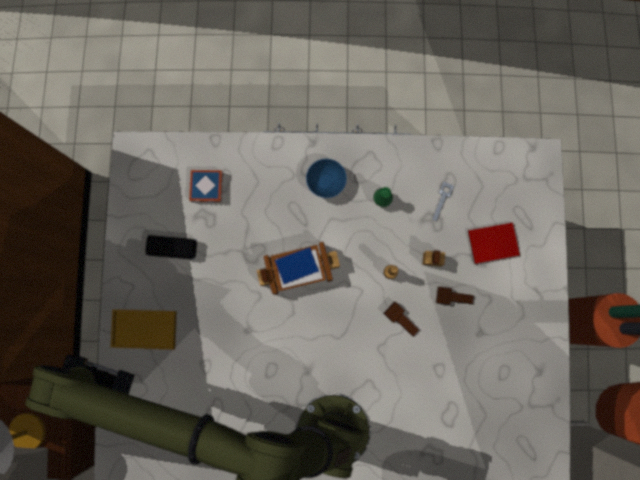

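View pics/scene0.png

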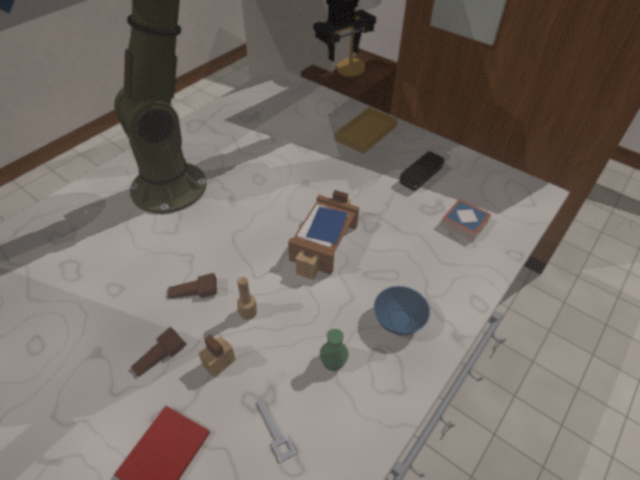

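The top view shows the stand with its home wedge at the left (265,277) and the empty slot at the right (334,260). The mallet is at (391,272), the holder with the small wedge at (434,258), and two bigger wedges lie at (401,318) and (455,296). I'll enlarge both views.

```bash
cat > h.py <<'E'
import numpy as np, cv2
from scipy.spatial.transform import Rotation as R
def ray(m,uv,z):
    "world point at height z seen at pixel uv"
    p=cv2.undistortPoints(np.array([[uv]],float),m['mtx'],m['distortion'])[0,0]
    Rm=cv2.Rodrigues(m['rvec'])[0]; c=-Rm.T@m['tvec']; d=Rm.T@np.array([*p,1])
    return c+d*(z-c[2])/d[2]
def proj(m,P):
    return cv2.projectPoints(np.array(P,float).reshape(-1,3),m['rvec'],m['tvec'],m['mtx'],m['distortion'])[0][:,0]
E
python3 - <<'E'
import cv2,numpy as np
a=cv2.imread('pics/top0.png')[225:305,245:465]
b=cv2.imread('pics/scene0.png')[180:380,180:380]
a=cv2.resize(a,(792,288),interpolation=cv2.INTER_CUBIC)  #3.6
b=cv2.resize(b,(600,600),interpolation=cv2.INTER_CUBIC)
cv2.imwrite('pics/crop0.png',cv2.convertScaleAbs(a,alpha=1.5)); 
from plant import *
from h import *
m=camera_model('top')
for n,uv,z in [('slotend',(334,260),.062),('holder',(434,258),.08),('mallet',(391,272),.06),('vase',(383,197),.05),('homew',(265,277),.09),('stand mid',(298,267),.076)]:
    print(n,ray(m,uv,z).round(3))
E
```

```text
slotend [0.522 0.004 0.062]
holder [ 0.531 -0.3    0.08 ]
mallet [ 0.488 -0.171  0.06 ]
vase [ 0.724 -0.147  0.05 ]
homew [0.464 0.211 0.09 ]
stand mid [0.497 0.113 0.076]
```

View pics/crop0.png

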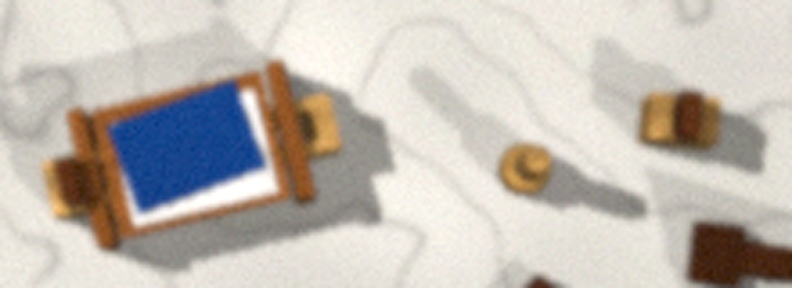

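The crop shows the dark head over the holder at about pixel (436.7,257.5), with the long side along world x. The stand's yaw is about +13°. I'll move above the holder.

servo_tool --increments '[{"turn": [0,0,-0.054],"offset": [27.5,-27,0],"grip": -1},{"turn": [0,0,-0.054],"offset": [27.5,-27,0],"grip": -1},{"turn": [0,0,-0.054],"offset": [27.5,-27,0],"grip": -1},{"turn": [0,0,-0.054],"offset": [27.5,-27,0],"grip": -1},{"turn": [0,0,-0.054],"offset": [27.5,-27,0],"grip": -1},{"turn": [0,0,-0.054],"offset": [27.5,-27,0],"grip": -1},{"turn": [0,0,-0.054],"offset": [27.5,-27,0],"grip": -1},{"turn": [0,0,-0.054],"offset": [27.5,-27,0],"grip": -1},{"turn": [0,0,-0.054],"offset": [27.5,-27,0],"grip": -1},{"turn": [0,0,-0.054],"offset": [27.5,-27,0],"grip": -1},{"turn": [0,0,-0.054],"offset": [27.5,-27,0],"grip": -1},{"turn": [0,0,-0.054],"offset": [27.5,-27,0],"grip": -1}]'

```text
time_s: 1.3
tool_pos: [0.5033, 0.3013, 0.2222]
tool_rot: [0.443, 0.896, -0.0, -0.0]
wrist_force: [0.5, -0.9, -1.0]
gripper_width: 0.996
```

servo_tool --increments '[{"turn": [0,0,-0.054],"offset": [0,-40,0],"grip": -1},{"turn": [0,0,-0.054],"offset": [0,-40,0],"grip": -1},{"turn": [0,0,-0.054],"offset": [0,-40,0],"grip": -1},{"turn": [0,0,-0.054],"offset": [0,-40,0],"grip": -1},{"turn": [0,0,-0.054],"offset": [0,-40,0],"grip": -1},{"turn": [0,0,-0.054],"offset": [0,-40,0],"grip": -1},{"turn": [0,0,-0.054],"offset": [0,-40,0],"grip": -1},{"turn": [0,0,-0.054],"offset": [0,-40,0],"grip": -1},{"turn": [0,0,-0.054],"offset": [0,-40,0],"grip": -1},{"turn": [0,0,-0.054],"offset": [0,-40,0],"grip": -1},{"turn": [0,0,-0.054],"offset": [0,-40,0],"grip": -1},{"turn": [0,0,-0.054],"offset": [0,-40,0],"grip": -1}]'

```text
time_s: 2.5
tool_pos: [0.5022, -0.1787, 0.2224]
tool_rot: [0.706, 0.709, 0.0, -0.0]
wrist_force: [0.8, 0.5, 0.7]
gripper_width: 1.001
```

servo_tool --increments '[{"turn": [0,0,0],"offset": [9,-36,0],"grip": -1},{"turn": [0,0,0],"offset": [9,-36,0],"grip": -1},{"turn": [0,0,0],"offset": [9,-36,0],"grip": -1},{"turn": [0,0,0],"offset": [0,0,0],"grip": -1}]'

```text
time_s: 2.9
tool_pos: [0.5283, -0.2912, 0.2219]
tool_rot: [0.708, 0.707, -0.002, 0.001]
wrist_force: [-1.3, -0.5, 0.5]
gripper_width: 0.999
```

Run:
```python
from plant import *
from h import *
s=state();m=camera_model('wrist');cv2.imwrite('pics/w1.png',cv2.convertScaleAbs(snapshot('wrist')[:,:,::-1],alpha=1.3))
np.save('w1.npy',m,allow_pickle=True)
print(s['tool_pos'],s['joints'],m)
Rm=cv2.Rodrigues(m['rvec'])[0];print(-Rm.T@m['tvec'])
t=camera_model('top');print(ray(t,(436.7,257.5),.092),ray(t,(391.4,271.5),.05))
```

```text
[ 0.5282561  -0.29117921  0.22190162] [-0.1968444   0.27209031  0.78914009  1.5999986  -0.19153559  1.35065302
  0.61454043] {'mtx': array([[412.4310799 ,   0.        , 319.08324873],
       [  0.        , 412.4310799 , 240.96119208],
       [  0.        ,   0.        ,   1.        ]]), 'distortion': array([-0.01587914,  0.        ,  0.        ,  0.        ,  0.        ]), 'rvec': array([-2.84150621e+00,  9.84201604e-04,  3.05335111e-03]), 'tvec': array([-0.52781748, -0.31425785,  0.30527442])}
[ 0.52837582 -0.21050001  0.38347164]
[ 0.53140972 -0.30594002  0.092     ] [ 0.49052296 -0.17321425  0.05      ]
```

View pics/w1.png

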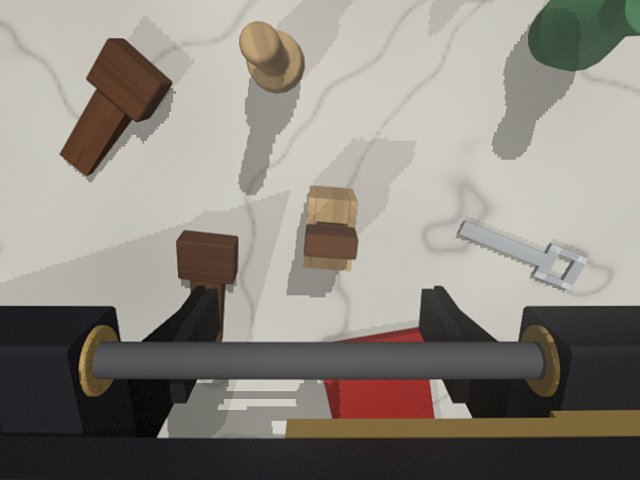

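Run:
```python
import cv2
a=cv2.imread('pics/w1.png')
x=cv2.resize(a[165:295,275:385],(660,780),interpolation=cv2.INTER_CUBIC)[:,:]
x=cv2.resize(a[175:275,290:370],(480,600),interpolation=cv2.INTER_CUBIC)
y=cv2.resize(a[10:110,220:320],(300,300),interpolation=cv2.INTER_CUBIC)
y=cv2.copyMakeBorder(y,0,300,0,0,cv2.BORDER_CONSTANT)
cv2.imwrite('pics/w1c.png',cv2.hconcat([x,y]))
```

```text
(no output)
```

View pics/w1c.png

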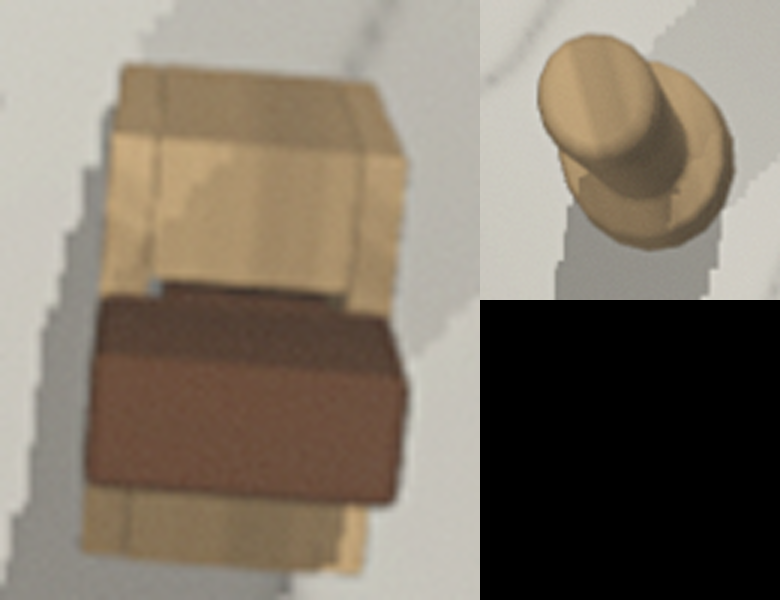

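Run:
```python
from h import *
m=np.load('w1.npy',allow_pickle=True).item()
P=np.array([ray(m,p,.092) for p in [(305.8,233.7),(357.8,238),(355.8,258.7),(304.7,256.2)]])
print(P.round(4),P.mean(0))
for a,b in ((0,1),(3,2)): d=P[b]-P[a];print(np.hypot(*d[:2]),np.degrees(np.arctan2(d[1],d[0])))
print('mallet',ray(m,(260,42),.128))
```

```text
[[ 0.5179 -0.2951  0.092 ]
 [ 0.5563 -0.2984  0.092 ]
 [ 0.5552 -0.3146  0.092 ]
 [ 0.5169 -0.3126  0.092 ]] [ 0.53659044 -0.30518786  0.092     ]
0.03849115836448681 -4.94739965882112
0.038342589352236035 -2.986035516187773
mallet [ 0.49444298 -0.17158821  0.128     ]
```

The head's top is centred at (0.5366, -0.305) and yawed about -4°. The mallet's axis is at about (0.494, -0.172). Next is the grasp.

servo_tool --increments '[{"turn": [0,0,-0.035],"offset": [4,-7,-10],"grip": -1},{"turn": [0,0,-0.035],"offset": [4,-7,-20],"grip": -1},{"turn": [0,0,0],"offset": [0,0,-40],"grip": -1},{"turn": [0,0,0],"offset": [0,0,-40],"grip": -1},{"turn": [0,0,0],"offset": [0,0,-30],"grip": -1},{"turn": [0,0,0],"offset": [0,0,-15],"grip": -1},{"turn": [0,0,0],"offset": [0,0,0],"grip": -1}]' --grip_force 15

```text
time_s: 3.65
tool_pos: [0.5365, -0.2973, 0.0652]
tool_rot: [0.729, 0.684, -0.001, -0.002]
wrist_force: [-0.5, -0.6, 1.1]
gripper_width: 0.999
```

servo_tool --increments '[{"turn": [0,0,0],"offset": [0,0,0],"grip": 1},{"turn": [0,0,0],"offset": [0,0,0],"grip": 1},{"turn": [0,0,0],"offset": [0,0,0],"grip": 1},{"turn": [0,0,0],"offset": [0,0,0],"grip": 1},{"turn": [0,0,0],"offset": [0,0,0],"grip": 1},{"turn": [0,0,0],"offset": [0,0,0],"grip": 1}]'

```text
time_s: 4.25
tool_pos: [0.5378, -0.2994, 0.0678]
tool_rot: [0.729, 0.684, 0.0, 0.0]
wrist_force: [0.2, 0.3, -0.5]
gripper_width: 0.542
```

servo_tool --increments '[{"turn": [0,0,0],"offset": [0,-5,0],"grip": -0.1},{"turn": [0,0,0],"offset": [0,0,0],"grip": -0.1},{"turn": [0,0,0],"offset": [0,0,0],"grip": 1},{"turn": [0,0,0],"offset": [0,0,0],"grip": 1},{"turn": [0,0,0],"offset": [0,0,0],"grip": 1},{"turn": [0,0,0],"offset": [0,0,0],"grip": 1},{"turn": [0,0,0],"offset": [0,0,0],"grip": 1}]'

```text
time_s: 4.95
tool_pos: [0.5376, -0.3042, 0.0675]
tool_rot: [0.729, 0.684, 0.0, -0.0]
wrist_force: [-0.1, 0.2, -0.6]
gripper_width: 0.459
```

servo_tool --increments '[{"turn": [0,0,0],"offset": [0,0,15],"grip": 1},{"turn": [0,0,0],"offset": [0,0,25],"grip": 1},{"turn": [0,0,0],"offset": [0,0,30],"grip": 1},{"turn": [0,0,0],"offset": [0,0,30],"grip": 1},{"turn": [0,0,0],"offset": [0,0,30],"grip": 1},{"turn": [0,0,0],"offset": [0,0,20],"grip": 1},{"turn": [0,0,0],"offset": [0,0,0],"grip": 1}]'

```text
time_s: 5.65
tool_pos: [0.5392, -0.3057, 0.2221]
tool_rot: [0.729, 0.684, 0.002, 0.003]
wrist_force: [0.8, -0.3, -0.2]
gripper_width: 0.459
```

Run:
```python
from plant import *
from h import *
s=state();p=s['tool_pos'];print(p,s['gripper_width'],s['joints'])
m=camera_model('scene');a=snapshot('scene')[:,:,::-1]
c=proj(m,[p,[p[0],p[1],p[2]-.058],[p[0],p[1]+.05,p[2]-.058]]);print(c)
Rm=cv2.Rodrigues(m['rvec'])[0];print(-Rm.T@m['tvec'])
x,y=c[0].astype(int);print(x,y)
s1=cv2.resize(a[y-30:y+45,x-40:x+40],(640,600),interpolation=cv2.INTER_CUBIC)
cv2.imwrite('pics/s1.png',cv2.convertScaleAbs(s1,alpha=1.5))
```

```text
[ 0.53923514 -0.30571503  0.22212319] 0.45866854070316043 [-0.16978054  0.31184971  0.79951839  1.56369658 -0.22897948  1.35535297
  0.58894547]
[[202.05519991 306.0611702 ]
 [207.51178179 323.04585049]
 [226.35549682 306.05462508]]
[ 0.99792456 -0.55235824  0.93582177]
202 306
```

View pics/s1.png

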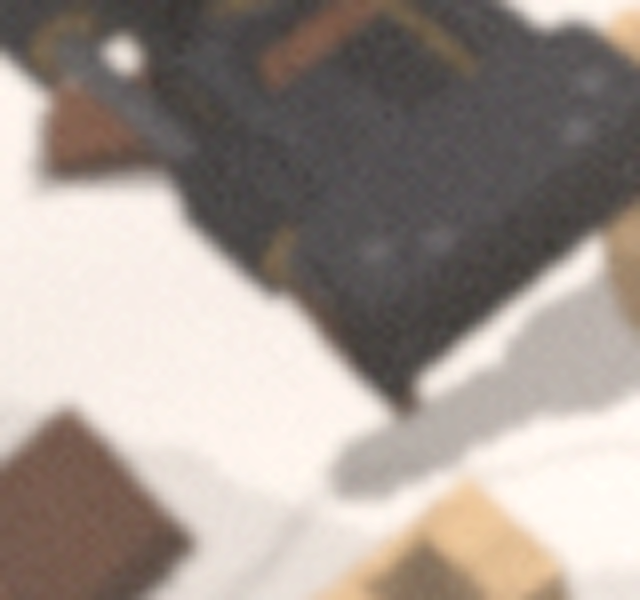

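The gripper hides the blade in the scene view. The wrist camera looks from the +y side, so I'll compare its picture with the two projected tip edges.

Run:
```python
from plant import *
from h import *
s=state();p=s['tool_pos'];m=camera_model('wrist');a=np.ascontiguousarray(cv2.convertScaleAbs(snapshot('wrist')[:,:,::-1],alpha=1.3))
cv2.imwrite('pics/w2raw.png',a)
Rz=R.from_rotvec([0,0,-.064]).as_matrix()
o=np.array(p)+[0,0,-.0075]
def ed(y,z,w): return [o+Rz@[sx*w,y,z] for sx in(-1,1)]
A=proj(m,ed(.009,-.056,.011));B=proj(m,ed(-.0022,-.056,.011));C=proj(m,ed(.009,0,.020))
print('flat toward cam tip',A,'slope toward cam tip',B,'shoulder',C)
print(proj(m,ed(.0022,-.056,.011)),proj(m,ed(-.009,-.056,.011)))
cv2.imwrite('pics/w2.png',cv2.resize(a[200:350,220:420],(800,600),interpolation=cv2.INTER_CUBIC))
```

```text
flat toward cam tip [[299.94260174 244.66642641]
 [338.34234118 244.62470778]] slope toward cam tip [[300.20327522 263.05965969]
 [338.07707046 263.01222398]] shoulder [[274.50746902 282.68892547]
 [364.76079469 282.55958814]]
[[300.10158151 255.89428376]
 [338.18055622 255.84905334]] [[300.35864572 273.98215752]
 [337.9189655  273.93141426]]
```

View pics/w2.png

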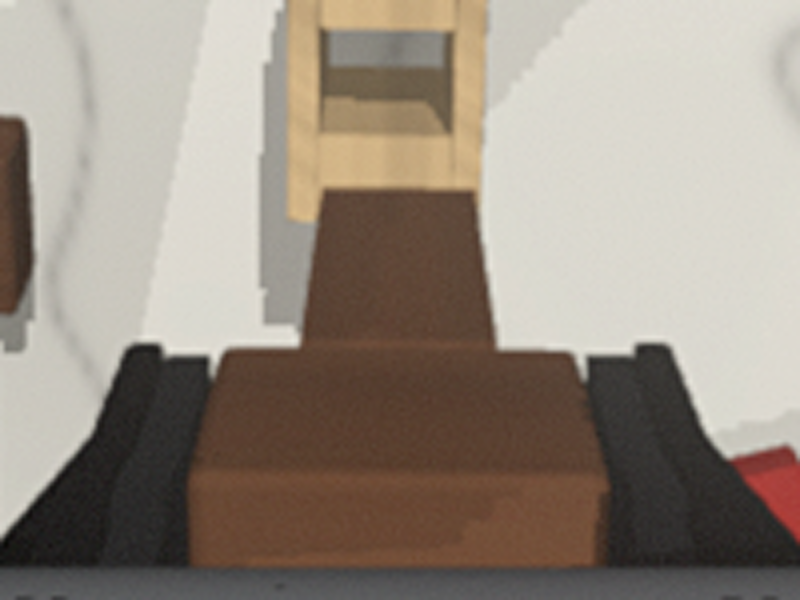

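The tip edge is at row 247 and the shoulder edge at row 287.5. That matches flat face toward the camera, which is +y, so no flip is needed. I'll carry the wedge toward the slot at yaw 13° and look.

servo_tool --increments '[{"turn": [0,0,0.043],"offset": [-5,30,3],"grip": 1},{"turn": [0,0,0.043],"offset": [-5,30,0],"grip": 1},{"turn": [0,0,0.043],"offset": [-5,30,0],"grip": 1},{"turn": [0,0,0.043],"offset": [-5,30,0],"grip": 1},{"turn": [0,0,0.043],"offset": [-5,30,0],"grip": 1},{"turn": [0,0,0.043],"offset": [-5,30,0],"grip": 1},{"turn": [0,0,0.043],"offset": [-4,30,0],"grip": 1},{"turn": [0,0,0],"offset": [0,0,0],"grip": 1},{"turn": [0,0,0],"offset": [0,0,0],"grip": 1}]'

```text
time_s: 6.65
tool_pos: [0.5029, -0.0937, 0.2196]
tool_rot: [0.618, 0.786, -0.001, -0.001]
wrist_force: [-0.3, -0.9, -0.4]
gripper_width: 0.457
```

Run:
```python
from plant import *
from h import *
from scipy.optimize import least_squares
s=state();m=camera_model('wrist');a=cv2.convertScaleAbs(snapshot('wrist')[:,:,::-1],alpha=1.2)
cv2.imwrite('pics/w3.png',cv2.resize(a[0:300,100:500],(800,600),interpolation=cv2.INTER_CUBIC))
np.save('w3.npy',m,allow_pickle=True)
print(s['tool_pos'],s['tool_rot'],R.from_quat(s['tool_rot']).as_matrix()[:,1],s['joints'])
```

```text
[ 0.50292586 -0.09371162  0.21955354] [ 6.17921078e-01  7.86239583e-01 -6.87550551e-04 -6.21624204e-04] [ 0.97166717  0.23634614 -0.00184939] [-0.49811249  0.01572543  0.64238482  1.81255723 -0.00913863  1.31821762
  0.38511696]
```

View pics/w3.png

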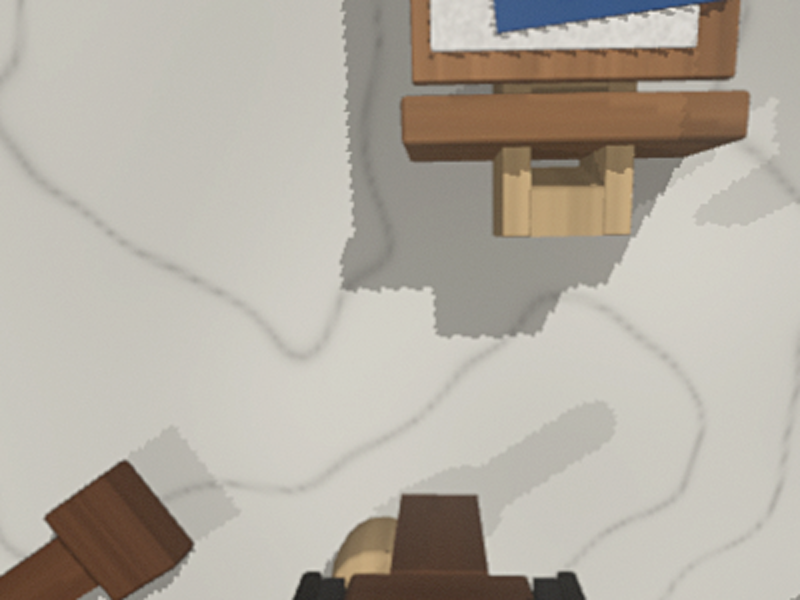

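Run:
```python
from h import *
from scipy.optimize import least_squares
m=np.load('w3.npy',allow_pickle=True).item()
g=lambda u,v,z: ray(m,(100+u/2,v/2),z)[:2]
# stand-frame points (x,y,z) with picture coords
F=[((-24,-26,62),(495,236)),((24,-26,62),(632,237)),((-60,21,76),(402,97)),((60,21,76),(748,92)),((-13.5,-9,62),(531,184)),((13.5,-9,62),(605,184))]
W=np.array([g(*uv,p[2]/1e3) for p,uv in F]);S=np.array([p[:2] for p,_ in F])/1e3
def f(q):
    c,s=np.cos(q[2]),np.sin(q[2]);return ((S@np.array([[c,s],[-s,c]]))+q[:2]-W)
r=least_squares(lambda q:f(q).ravel(),[.52,0,.22]);print(r.x,np.degrees(r.x[2]));print((f(r.x)*1e3).round(1))
# held wedge: offset along tool
p=np.array([.50293,-.09371,.21955]);yw=np.arctan2(.23635,.97167)
Rz=R.from_rotvec([0,0,yw]).as_matrix()
rows=[(.009,-.056,-.011,(400,495)),(.009,-.056,.011,(478,495)),(.009,0,-.020,(350,575)),(.009,0,.020,(529,575))]
h=lambda q:(np.array([proj(m,p+Rz@[q[0]+x,q[1]+y,q[2]+z])[0]-[100+uv[0]/2,uv[1]/2] for y,z,x,uv in rows]))
r2=least_squares(lambda q:h(q).ravel(),[0,0,-.007]);print('wedge rel TCP',r2.x,'yaw',np.degrees(yw));print(h(r2.x).round(1))
```

```text
[0.52310701 0.01880097 0.24919812] 14.27800058208435
[[ 1.9  0.4]
 [-1.2  0.5]
 [-1.3  0.7]
 [ 1.1  0.8]
 [-0.2 -1.3]
 [-0.3 -1.1]]
wedge rel TCP [-8.52300061e-05 -1.55763860e-03 -6.50352051e-03] yaw 13.671186759560435
[[ 0.4  0.6]
 [-0.1  0.6]
 [-0.6 -0.5]
 [ 0.3 -0.4]]
```

Slot fitted at (0.5231, 0.0188), yaw 14.3°, with residuals about 1–2 mm. I'll hover with the tip just above the mouth.

servo_tool --increments '[{"turn": [0,0,0.005],"offset": [5,26,0],"grip": 1},{"turn": [0,0,0.005],"offset": [5,26,0],"grip": 1},{"turn": [0,0,0],"offset": [5,26,0],"grip": 1},{"turn": [0,0,0],"offset": [4,20,-12],"grip": 1},{"turn": [0,0,0],"offset": [2.5,8.5,-20],"grip": 1},{"turn": [0,0,0],"offset": [0,0,-20],"grip": 1},{"turn": [0,0,0],"offset": [0,0,-20],"grip": 1},{"turn": [0,0,0],"offset": [0,0,0],"grip": 1},{"turn": [0,0,0],"offset": [0,0,0],"grip": 1}]'

```text
time_s: 7.6
tool_pos: [0.5252, 0.0109, 0.1485]
tool_rot: [0.615, 0.788, -0.001, -0.0]
wrist_force: [0.2, -0.4, -0.6]
gripper_width: 0.456
```

Run:
```python
from plant import *
from h import *
s=state();m=camera_model('wrist');a=cv2.convertScaleAbs(snapshot('wrist')[:,:,::-1],alpha=1.3)
cv2.imwrite('pics/w4.png',cv2.resize(a[140:320,200:440],(800,600),interpolation=cv2.INTER_CUBIC))
np.save('w4.npy',m,allow_pickle=True)
y=R.from_quat(s['tool_rot']).as_matrix()[:,1]
print(s['time_s'],s['tool_pos'],np.degrees(np.arctan2(y[1],y[0])),s['wrist_force'])
```

```text
7.6 [0.52515816 0.01085967 0.14851561] 14.027916281504684 [ 0.15716409 -0.39699606 -0.59482426]
```

View pics/w4.png

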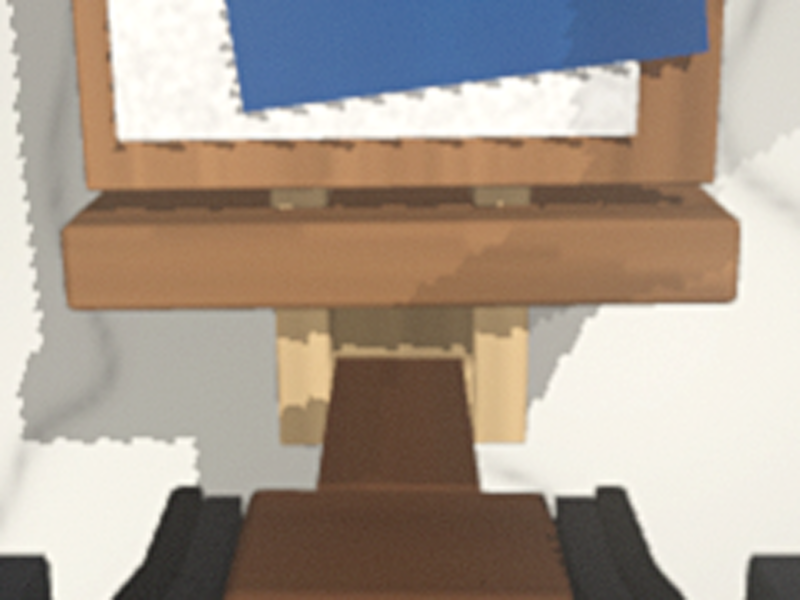

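Run:
```python
from h import *
m=np.load('w4.npy',allow_pickle=True).item()
g=lambda u,v,z: ray(m,(200+u*.3,140+v*.3),z)[:2]
a=np.radians(14.3);M=np.array([[np.cos(a),np.sin(a)],[-np.sin(a),np.cos(a)]])
t=g(398.5,358,.086)
for n,u,v,z in [('board near',398,304,.076),('board far',398,224,.076),('boardL',62,228,.076),('boardR',738,221,.076),('slotL',331,350,.062),('slotR',473,350,.062),('beamL',278,350,.062),('beamR',526,350,.062),('mouth',402,350,.062),('end',503,442,.062),('tipL',335,358,.086),('tipR',462,358,.086)]:
    print(n,(M@(g(u,v,z)-t)*1e3).round(1))
```

```text
board near [-0.1  6.8]
board far [ 0.  21.3]
boardL [-58.6  20.8]
boardR [59.1 21.6]
slotL [-12.8  -6.1]
slotR [14.1 -6.2]
beamL [-22.9  -6. ]
beamR [24.1 -6.2]
mouth [ 0.6 -6.1]
end [ 20.1 -24.9]
tipL [-10.9   0. ]
tipR [10.9 -0. ]
```

Relative to the slot the tip needs about +2.4 mm in y, +0.6 mm in x and +1° of yaw. I'll correct and lower it, following the half taper.

servo_tool --increments '[{"turn": [0,0,0.012],"offset": [0,2.5,0],"grip": 1},{"turn": [0,0,0],"offset": [0,0,-10],"grip": 1},{"turn": [0,0,0],"offset": [0,0,-9],"grip": 1},{"turn": [0,0,0],"offset": [0,0,-4],"grip": 1},{"turn": [0,0,0],"offset": [0,0,0],"grip": 1}]'

```text
time_s: 8.15
tool_pos: [0.5243, 0.0146, 0.1245]
tool_rot: [0.61, 0.792, -0.001, -0.001]
wrist_force: [1.3, -0.6, -1.0]
gripper_width: 0.459
```

servo_tool --increments '[{"turn": [0,0,0],"offset": [-0.15,0.6,-6],"grip": 1},{"turn": [0,0,0],"offset": [-0.15,0.6,-6],"grip": 1},{"turn": [0,0,0],"offset": [0,0,0],"grip": 1},{"turn": [0,0,0],"offset": [0,0,0],"grip": 1}]'

```text
time_s: 8.55
tool_pos: [0.5247, 0.0158, 0.1134]
tool_rot: [0.61, 0.793, -0.0, -0.0]
wrist_force: [0.5, 0.1, -0.7]
gripper_width: 0.461
```

servo_tool --increments '[{"turn": [0,0,0],"offset": [-0.15,0.6,-6],"grip": 1},{"turn": [0,0,0],"offset": [-0.15,0.6,-6],"grip": 1},{"turn": [0,0,0],"offset": [0,0,0],"grip": 1}]'

```text
time_s: 8.85
tool_pos: [0.5242, 0.0165, 0.1007]
tool_rot: [0.61, 0.792, -0.001, 0.0]
wrist_force: [0.3, -1.2, -1.7]
gripper_width: 0.459
```

servo_tool --increments '[{"turn": [0,0,0],"offset": [-0.15,0.6,-5],"grip": 1},{"turn": [0,0,0],"offset": [-0.15,0.6,-5],"grip": 1},{"turn": [0,0,0],"offset": [0,0,0],"grip": 1},{"turn": [0,0,0],"offset": [0,0,0],"grip": 1}]'

```text
time_s: 9.25
tool_pos: [0.5248, 0.0171, 0.0912]
tool_rot: [0.61, 0.792, -0.0, 0.001]
wrist_force: [3.1, -4.7, -3.9]
gripper_width: 0.459
```

servo_tool --increments '[{"turn": [0,0,0],"offset": [0.25,-1,0],"grip": 1},{"turn": [0,0,0],"offset": [0,0,0],"grip": 1},{"turn": [0,0,0],"offset": [0,0,0],"grip": 1}]' --grip_force 5

```text
time_s: 9.55
tool_pos: [0.5246, 0.0172, 0.0913]
tool_rot: [0.61, 0.792, 0.0, 0.0]
wrist_force: [4.5, -3.5, -4.8]
gripper_width: 0.462
```

servo_tool --increments '[{"turn": [0,0,0],"offset": [0,0,0],"grip": 0.0},{"turn": [0,0,0],"offset": [0,0,0],"grip": -0.1},{"turn": [0,0,0],"offset": [0,0,0],"grip": -0.3},{"turn": [0,0,0],"offset": [0,0,0],"grip": -0.5},{"turn": [0,0,0],"offset": [0,0,0],"grip": -0.7},{"turn": [0,0,0],"offset": [0,0,15],"grip": -1},{"turn": [0,0,0],"offset": [0,0,25],"grip": -1},{"turn": [0,0,0],"offset": [0,0,30],"grip": -1},{"turn": [0,0,0],"offset": [0,0,30],"grip": -1},{"turn": [0,0,0],"offset": [0,0,0],"grip": -1}]'

```text
time_s: 10.55
tool_pos: [0.5272, 0.0175, 0.1959]
tool_rot: [0.61, 0.792, 0.003, 0.002]
wrist_force: [0.5, -0.2, -0.2]
gripper_width: 0.998
```

Run:
```python
from plant import *
from h import *
s=state();m=camera_model('wrist');a=cv2.convertScaleAbs(snapshot('wrist')[:,:,::-1],alpha=1.3)
cv2.imwrite('pics/w5.png',cv2.resize(a[140:340,200:440],(720,600),interpolation=cv2.INTER_CUBIC))
np.save('w5.npy',m,allow_pickle=True)
print(s['time_s'],s['tool_pos'],s['tool_rot'],s['wrist_force'])
```

```text
10.55 [0.52718701 0.01750954 0.19593448] [0.60989625 0.7924716  0.00312692 0.00235411] [ 0.45650788 -0.24477762 -0.22300793]
```

View pics/w5.png

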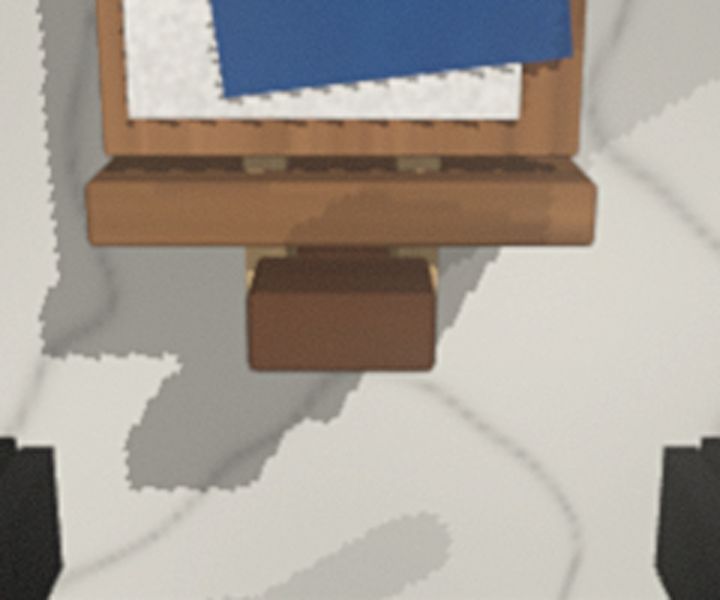

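The wedge stands upright in the slot, clear of the fingers. Next I'll look at the mallet from close by.

servo_tool --increments '[{"turn": [0,0,0],"offset": [0,0,10],"grip": -1},{"turn": [0,0,0],"offset": [-5,-34,5],"grip": -1},{"turn": [0,0,0],"offset": [-5,-34,5],"grip": -1},{"turn": [0,0,0],"offset": [-5,-34,0],"grip": -1},{"turn": [0,0,0],"offset": [-5,-34,0],"grip": -1},{"turn": [0,0,0],"offset": [-5,-34,0],"grip": -1},{"turn": [0,0,0],"offset": [-5,-34,0],"grip": -1},{"turn": [0,0,0],"offset": [-3,-34,0],"grip": -1},{"turn": [0,0,0],"offset": [0,0,0],"grip": -1},{"turn": [0,0,0],"offset": [0,0,0],"grip": -1}]'

```text
time_s: 11.6
tool_pos: [0.4908, -0.221, 0.2109]
tool_rot: [0.611, 0.792, -0.0, -0.001]
wrist_force: [0.2, 0.8, 1.3]
gripper_width: 1.002
```

Run:
```python
from plant import *
from h import *
s=state();m=camera_model('wrist');a=cv2.convertScaleAbs(snapshot('wrist')[:,:,::-1],alpha=1.2)
cv2.imwrite('pics/w6raw.png',a);np.save('w6.npy',m,allow_pickle=True)
p=s['tool_pos'];print(s['time_s'],p,s['tool_rot'])
c=proj(m,[.494,-.172,.08])[0].astype(int);x,y=max(c[0]-60,0),max(c[1]-50,0);print(c,x,y)
cv2.imwrite('pics/w6.png',cv2.resize(a[y:y+120,x:x+120],(600,600),interpolation=cv2.INTER_CUBIC))
# wedge, w5
m=np.load('w5.npy',allow_pickle=True).item()
for z in (.106,.110,.114):
  P=np.array([ray(m,(200+u/3,140+v/3),z) for u,v in [(248,290),(436,290),(433,371),(250,371)]]);d=P[1]-P[0];e=P[2]-P[1]
  print(z,P.mean(0),np.hypot(*d[:2]),np.hypot(*e[:2]),np.degrees(np.arctan2(d[1],d[0])))
print('board',ray(m,(200+342/3,140+178/3),.076))
```

```text
11.6 [ 0.49075484 -0.22102923  0.21085155] [ 6.10697695e-01  7.91863335e-01 -3.21905069e-04 -8.24639907e-04]
[342 165] 282 115
0.106 [0.52510954 0.01389961 0.106     ] 0.03987869729065777 0.018279613524146594 14.716685332072716
0.11 [0.52479298 0.01517775 0.11      ] 0.03924543999399039 0.017989340786297273 14.716685332072728
0.114 [0.52447642 0.0164559  0.114     ] 0.03861218269732313 0.017699068048447928 14.716685332072743
board [0.51812974 0.04030519 0.076     ]
```

View pics/w6.png

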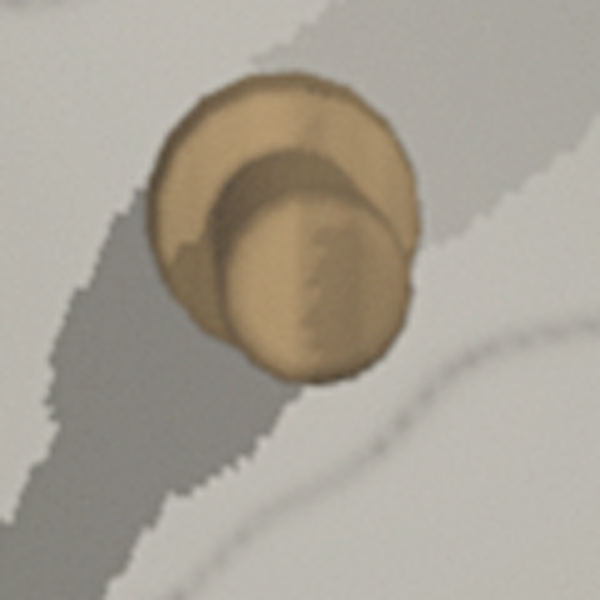

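Run:
```python
from h import *
m=np.load('w6.npy',allow_pickle=True).item()
a=ray(m,(345.2,172.4),.128);b=ray(m,(339,156),.045);print(a,b)
print(np.hypot(*(ray(m,(282+411/5,172.4),.128)-ray(m,(282+222/5,172.4),.128))[:2]))
```

```text
[ 0.49304686 -0.17088603  0.128     ] [ 0.49256373 -0.16899599  0.045     ]
0.022336800917325043
```

Mallet axis is at (0.493, -0.170). I'll move over it and descend astride the handle.

servo_tool --increments '[{"turn": [0,0,0],"offset": [1,20,0],"grip": -1},{"turn": [0,0,0],"offset": [1.2,20,0],"grip": -1},{"turn": [0,0,0],"offset": [0,10.7,0],"grip": -1},{"turn": [0,0,0],"offset": [0,0,-20],"grip": -1},{"turn": [0,0,0],"offset": [0,0,-30],"grip": -1},{"turn": [0,0,0],"offset": [0,0,-10],"grip": -1},{"turn": [0,0,0],"offset": [0,0,0],"grip": -1},{"turn": [0,0,0],"offset": [0,0,0],"grip": -1}]'

```text
time_s: 12.45
tool_pos: [0.4942, -0.17, 0.1523]
tool_rot: [0.61, 0.793, 0.0, 0.0]
wrist_force: [-0.5, 0.6, -0.3]
gripper_width: 1.0
```

servo_tool --increments '[{"turn": [0,0,0],"offset": [-0.8,0,-25],"grip": -1},{"turn": [0,0,0],"offset": [0,0,-30],"grip": -1},{"turn": [0,0,0],"offset": [0,0,-25],"grip": -1},{"turn": [0,0,0],"offset": [0,0,-12],"grip": -1},{"turn": [0,0,0],"offset": [0,0,0],"grip": -0.5},{"turn": [0,0,0],"offset": [0,0,0],"grip": 0},{"turn": [0,0,0],"offset": [0,0,0],"grip": 0.2},{"turn": [0,0,0],"offset": [0,0,0],"grip": 0.3},{"turn": [0,0,0],"offset": [0,0,0],"grip": 0.36},{"turn": [0,0,0],"offset": [0,0,0],"grip": 0.42},{"turn": [0,0,0],"offset": [0,0,0],"grip": 0.5}]' --grip_force 10

```text
time_s: 13.55
tool_pos: [0.493, -0.17, 0.0598]
tool_rot: [0.61, 0.793, 0.0, 0.0]
wrist_force: [0.1, -0.5, -0.2]
gripper_width: 0.453
```

servo_tool --increments '[{"turn": [0,0,0],"offset": [0,0,0],"grip": 1},{"turn": [0,0,0],"offset": [0,0,0],"grip": 1},{"turn": [0,0,0],"offset": [0,0,0],"grip": 1},{"turn": [0,0,0],"offset": [0,0,0],"grip": 1}]' --grip_force 40

```text
time_s: 13.95
tool_pos: [0.4929, -0.17, 0.0596]
tool_rot: [0.61, 0.792, -0.0, 0.0]
wrist_force: [-0.1, -0.4, -0.7]
gripper_width: 0.269
```

servo_tool --increments '[{"turn": [0,0,0],"offset": [0,0,15],"grip": 1},{"turn": [0,0,0],"offset": [0,0,30],"grip": 1},{"turn": [0,0,0],"offset": [0,0,35],"grip": 1},{"turn": [0,0,0],"offset": [0,0,35],"grip": 1},{"turn": [0,0,0],"offset": [0,0,30],"grip": 1},{"turn": [0,0,0],"offset": [5,30,0],"grip": 1},{"turn": [0,0,0],"offset": [5,30,0],"grip": 1},{"turn": [0,0,0],"offset": [5,30,0],"grip": 1},{"turn": [0,0,0],"offset": [5,30,0],"grip": 1},{"turn": [0,0,0],"offset": [5,30,0],"grip": 1},{"turn": [0,0,0],"offset": [4,24,0],"grip": 1},{"turn": [0,0,0],"offset": [0,0,0],"grip": 1}]'

```text
time_s: 15.15
tool_pos: [0.5219, 0.0086, 0.205]
tool_rot: [0.607, 0.794, 0.001, -0.001]
wrist_force: [0.1, -0.4, -2.5]
gripper_width: 0.268
```

servo_tool --increments '[{"turn": [0,0,0],"offset": [0,0,0],"grip": 1},{"turn": [0,0,0],"offset": [0,0,0],"grip": 1}]'

```text
time_s: 15.35
tool_pos: [0.5217, 0.0026, 0.2049]
tool_rot: [0.611, 0.792, -0.0, 0.0]
wrist_force: [-0.7, -0.2, -2.0]
gripper_width: 0.268
```

servo_tool --increments '[{"turn": [0,0,0],"offset": [2.8,13.4,0],"grip": 1},{"turn": [0,0,0],"offset": [0,0,-10],"grip": 1},{"turn": [0,0,0],"offset": [0,0,-10],"grip": 1},{"turn": [0,0,0],"offset": [0,0,-5],"grip": 1},{"turn": [0,0,0],"offset": [0,0,0],"grip": 1},{"turn": [0,0,0],"offset": [0,0,0],"grip": 1}]'

```text
time_s: 15.95
tool_pos: [0.5246, 0.017, 0.1793]
tool_rot: [0.61, 0.792, -0.0, -0.0]
wrist_force: [-0.7, 0.1, -2.4]
gripper_width: 0.268
```

servo_tool --increments '[{"turn": [0,0,0],"offset": [0,0,-6],"grip": 1},{"turn": [0,0,0],"offset": [0,0,-6],"grip": 1},{"turn": [0,0,0],"offset": [0,0,0],"grip": 1}]'

```text
time_s: 16.25
tool_pos: [0.5259, 0.018, 0.1687]
tool_rot: [0.61, 0.793, 0.001, 0.001]
wrist_force: [0.2, 1.0, 3.3]
gripper_width: 0.267
```

servo_tool --increments '[{"turn": [0,0,0],"offset": [0,0,8],"grip": 1},{"turn": [0,0,0],"offset": [0,0,-6],"grip": 1},{"turn": [0,0,0],"offset": [0,0,-7],"grip": 1},{"turn": [0,0,0],"offset": [0,0,0],"grip": 1}]'

```text
time_s: 16.65
tool_pos: [0.5259, 0.0182, 0.1635]
tool_rot: [0.61, 0.793, 0.002, 0.001]
wrist_force: [-0.5, 1.2, 5.4]
gripper_width: 0.268
```

servo_tool --increments '[{"turn": [0,0,0],"offset": [0,0,8],"grip": 1},{"turn": [0,0,0],"offset": [0,0,-6],"grip": 1},{"turn": [0,0,0],"offset": [0,0,-7],"grip": 1},{"turn": [0,0,0],"offset": [0,0,0],"grip": 1},{"turn": [0,0,0],"offset": [0,0,0],"grip": 1}]'

```text
time_s: 17.15
tool_pos: [0.5256, 0.0181, 0.1581]
tool_rot: [0.61, 0.793, 0.001, 0.0]
wrist_force: [0.2, 2.7, 5.0]
gripper_width: 0.267
```

servo_tool --increments '[{"turn": [0,0,0],"offset": [0,0,8],"grip": 1},{"turn": [0,0,0],"offset": [0,0,-6],"grip": 1},{"turn": [0,0,0],"offset": [0,0,-6],"grip": 1},{"turn": [0,0,0],"offset": [0,0,0],"grip": 1},{"turn": [0,0,0],"offset": [0,0,0],"grip": 1}]'

```text
time_s: 17.65
tool_pos: [0.5253, 0.0178, 0.1539]
tool_rot: [0.61, 0.793, 0.001, 0.0]
wrist_force: [0.8, 1.1, 4.5]
gripper_width: 0.265
```

servo_tool --increments '[{"turn": [0,0,0],"offset": [0,0,-2],"grip": 1},{"turn": [0,0,0],"offset": [0,0,0],"grip": 1},{"turn": [0,0,0],"offset": [0,0,0],"grip": 1}]'

```text
time_s: 17.95
tool_pos: [0.5255, 0.0179, 0.1534]
tool_rot: [0.61, 0.793, 0.001, 0.0]
wrist_force: [-1.9, 1.4, 12.9]
gripper_width: 0.267
```

servo_tool --increments '[{"turn": [0,0,0],"offset": [0,0,-2],"grip": 1},{"turn": [0,0,0],"offset": [0,0,-1],"grip": 1},{"turn": [0,0,0],"offset": [0,0,0],"grip": 1},{"turn": [0,0,0],"offset": [0,0,0],"grip": 1}]'

```text
time_s: 18.35
tool_pos: [0.5258, 0.0178, 0.1533]
tool_rot: [0.61, 0.792, 0.002, 0.0]
wrist_force: [-8.4, 1.8, 30.3]
gripper_width: 0.267
```

Dead stop at about 30 N, with the face at 94 mm, which matches a seated wedge. I'll lift and return the mallet to where it stood.

servo_tool --increments '[{"turn": [0,0,0],"offset": [0,0,15],"grip": 1},{"turn": [0,0,0],"offset": [0,0,25],"grip": 1},{"turn": [0,0,0],"offset": [0,0,15],"grip": 1},{"turn": [0,0,0],"offset": [-5,-30,0],"grip": 1},{"turn": [0,0,0],"offset": [-5,-30,0],"grip": 1},{"turn": [0,0,0],"offset": [-5,-30,0],"grip": 1},{"turn": [0,0,0],"offset": [-5,-30,0],"grip": 1},{"turn": [0,0,0],"offset": [-5,-30,0],"grip": 1},{"turn": [0,0,0],"offset": [-5,-30,0],"grip": 1},{"turn": [0,0,0],"offset": [-2,-8,0],"grip": 1},{"turn": [0,0,0],"offset": [0,0,0],"grip": 1},{"turn": [0,0,0],"offset": [0,0,0],"grip": 1}]'

```text
time_s: 19.55
tool_pos: [0.4927, -0.1693, 0.203]
tool_rot: [0.609, 0.793, 0.0, -0.001]
wrist_force: [-0.1, -0.7, -3.0]
gripper_width: 0.266
```

servo_tool --increments '[{"turn": [0,0,0],"offset": [0,0,-25],"grip": 1},{"turn": [0,0,0],"offset": [0,0,-35],"grip": 1},{"turn": [0,0,0],"offset": [0,0,-35],"grip": 1},{"turn": [0,0,0],"offset": [0,0,-25],"grip": 1},{"turn": [0,0,0],"offset": [0,0,-15],"grip": 1},{"turn": [0,0,0],"offset": [0,0,0],"grip": 1},{"turn": [0,0,0],"offset": [0,0,0],"grip": 1}]'

```text
time_s: 20.25
tool_pos: [0.4935, -0.1702, 0.0693]
tool_rot: [0.609, 0.793, 0.0, 0.0]
wrist_force: [-0.2, -0.2, -1.6]
gripper_width: 0.266
```

servo_tool --increments '[{"turn": [0,0,0],"offset": [0,0,-4],"grip": 1},{"turn": [0,0,0],"offset": [0,0,0],"grip": 1},{"turn": [0,0,0],"offset": [0,0,0],"grip": 1}]'

```text
time_s: 20.55
tool_pos: [0.4932, -0.1707, 0.0653]
tool_rot: [0.61, 0.792, 0.0, 0.001]
wrist_force: [-1.1, 0.2, -1.8]
gripper_width: 0.268
```

servo_tool --increments '[{"turn": [0,0,0],"offset": [0,0,-3],"grip": 1},{"turn": [0,0,0],"offset": [0,0,-1.5],"grip": 1},{"turn": [0,0,0],"offset": [0,0,0],"grip": 1},{"turn": [0,0,0],"offset": [0,0,0],"grip": 1}]'

```text
time_s: 20.95
tool_pos: [0.4926, -0.1707, 0.06]
tool_rot: [0.61, 0.792, -0.0, -0.0]
wrist_force: [-0.8, -0.2, -1.7]
gripper_width: 0.269
```

servo_tool --increments '[{"turn": [0,0,0],"offset": [0,0,-1],"grip": 1},{"turn": [0,0,0],"offset": [0,0,0],"grip": 1},{"turn": [0,0,0],"offset": [0,0,0],"grip": 1}]'

```text
time_s: 21.25
tool_pos: [0.4929, -0.1708, 0.0595]
tool_rot: [0.61, 0.792, 0.0, 0.0]
wrist_force: [-1.7, 1.0, 3.3]
gripper_width: 0.266
```

Contact with the marble at TCP 59.5 mm, so no slip in the grip. Now I'll release slowly and rise straight up.

servo_tool --increments '[{"turn": [0,0,0],"offset": [0,0,0.3],"grip": 0.42},{"turn": [0,0,0],"offset": [0,0,0],"grip": 0.36},{"turn": [0,0,0],"offset": [0,0,0],"grip": 0.2},{"turn": [0,0,0],"offset": [0,0,0],"grip": -0.2},{"turn": [0,0,0],"offset": [0,0,0],"grip": -0.6},{"turn": [0,0,0],"offset": [0,0,0],"grip": -1},{"turn": [0,0,0],"offset": [0,0,0],"grip": -1},{"turn": [0,0,0],"offset": [0,0,0],"grip": -1},{"turn": [0,0,0],"offset": [0,0,0],"grip": -1}]'

```text
time_s: 22.15
tool_pos: [0.4927, -0.1706, 0.0594]
tool_rot: [0.61, 0.792, 0.0, 0.0]
wrist_force: [0.0, -0.7, 0.7]
gripper_width: 0.863
```

servo_tool --increments '[{"turn": [0,0,0],"offset": [0,0,15],"grip": -1},{"turn": [0,0,0],"offset": [0,0,25],"grip": -1},{"turn": [0,0,0],"offset": [0,0,30],"grip": -1},{"turn": [0,0,0],"offset": [0,0,35],"grip": -1},{"turn": [0,0,0],"offset": [0,0,30],"grip": -1},{"turn": [0,0,0],"offset": [0,0,25],"grip": -1},{"turn": [0,0,0],"offset": [0,20,10],"grip": -1},{"turn": [0,0,0],"offset": [0,20,10],"grip": -1},{"turn": [0,0,0],"offset": [0,0,0],"grip": -1},{"turn": [0,0,0],"offset": [0,0,0],"grip": -1}]'

```text
time_s: 23.15
tool_pos: [0.4928, -0.131, 0.2402]
tool_rot: [0.61, 0.793, 0.0, 0.001]
wrist_force: [1.1, -0.4, 0.3]
gripper_width: 0.999
```

Run:
```python
from plant import *
from h import *
s=state();m=camera_model('wrist');a=cv2.convertScaleAbs(snapshot('wrist')[:,:,::-1],alpha=1.2)
np.save('w7.npy',m,allow_pickle=True)
b=cv2.convertScaleAbs(snapshot('scene')[:,:,::-1],alpha=1.3)[170:390,180:360]
b=cv2.resize(b,(327,400),interpolation=cv2.INTER_CUBIC)
L=cv2.resize(a[0:340,120:520],(470,400),interpolation=cv2.INTER_CUBIC)
cv2.imwrite('pics/w7.png',cv2.hconcat([L,b]))
print(s['time_s'],s['tool_pos'],s['wrist_force'],s['gripper_width'])
x=np.array([.5231,.0188]);
print(proj(m,[.493,-.17,.128]),proj(m,[*x,.094]))
```

```text
23.15 [ 0.49278411 -0.13098328  0.24016163] [ 1.09157544 -0.4213699   0.26183582] 0.998626164248691
[[305.72132318 286.54861389]] [[419.30623573  28.12183784]]
```

View pics/w7.png

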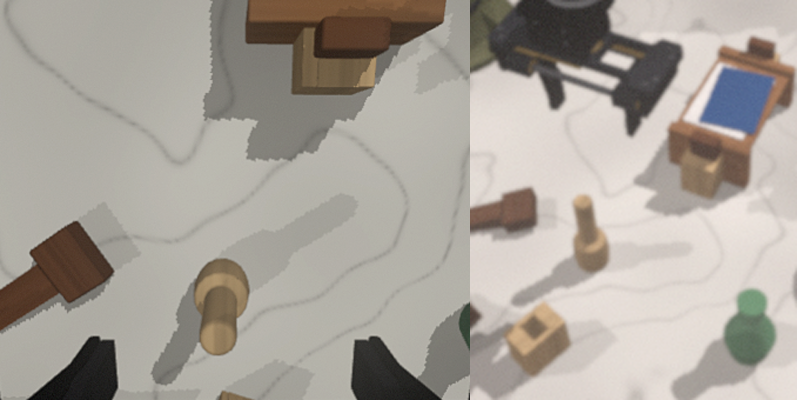

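The mallet stands upright at left-panel (220,300). The wedge sits low in the beam end against the board at (352,38), the same height as its twin in the right panel. The vase is standing and the holder is empty. Handing in.

```bash
python3 -c "
from plant import *
print(job_done())"
```

```text
the job is handed in; nothing more can be done
None
```

The job is done and handed in at about 23 s. I took the small wedge from the holder and checked in the wrist view that its flat face pointed toward the end board. I then set it loosely in the empty slot and released it. It stood by itself about 15 mm proud.

I tapped it down with the mallet in several strokes. It stopped dead at about 30 N with the mallet face at 94 mm, which is the height of a fully seated head. I then stood the mallet back where it had been, let go and backed off.

**Last checks:** the final pictures show the wedge low in the slot against the end board, the mallet upright and the vase standing. The arm touched nothing and the wrist force was near zero.

**Limits of the checks:** I judged the home height from the tool position and the force stop, not from a precise image measurement. The final crops don't show the bowl, opener, case or notebook; the arm never worked near them. None of my checks failed. The camera readings came out a few per cent small throughout, which was within the fit tolerances.

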